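Park the trolley, hang up the scoop, release the brake

TASK

Pull the trolley's brake lever back from its rest, towards the red button, until it latches in the notch at the green marks, and let go of it so that the brake holds. Only then hang the yellow scoop by its loop handle on the steel hook and leave it hanging there by itself. Finally press the red release button and let it come up again, so that the lever springs all the way back to its rest; do not disturb the pot, the cup or the two wooden spoons.

Things in the scene. Friction and masses are not known exactly. Their poses are not given: they have to be found in the camera images.
- brake: grey hand-brake console fixed on the trolley top, 210 mm long (x), 90 mm wide. Origin on the trolley top below the lever's hinge; x points from the red button to the lever's rest side, y along the hinge, z up. Two cheeks with quadrant rims (172 mm high, 64 mm over both, x -60 to 60 mm, rims fan to x 50 mm) flank the lever; nose block under the button x -140 to -60 mm, 55 mm high
- lever_hinge (a point): point on the lever's hinge axis, 85 mm above the console origin; axes as the console
- lever_bar (a point): middle of the black T-bar on the lever's end: round, 18 mm thick, 90 mm long (along console y), 120 mm from the hinge, on a 14 mm steel rod. At lever 0 it is 77 mm towards console +x of the hinge, 177 mm above the trolley top; upright 205 mm high
- green_mark (a point): middle between the two green marks on the rims, 163 mm high, straight above the hinge: the lever stands upright between them when latched in the green notch (white marks: the notch before; orange: the notch after)
- lever (a joint): brake lever angle, rad: 0 at rest, leaning 0.7 from upright to console +x; grows as it is pulled over towards the button (console -x), upright at 0.7. A spring (4 N at the bar) draws it back. A ratchet holds it at 0.35 (white), 0.70 (green), 1.05 (orange); pull 0.05 past a notch to click in. It goes back only while the button is pressed. Stop 1.22. Starts at 0 or in the white notch
- release (a joint): travel of the red button in m: 0 up, 0.011 fully down; full travel takes about 6 N, and the ratchet lets go from about 0.007 down. It also bobs by itself as the lever clicks over the notches
- release_top (a point): centre of the top face of the red round release button, 36 mm across, 73 mm above the trolley top, 100 mm from the hinge towards console -x; press straight down
- scoop: loose yellow plastic scoop, 140 mm long (x), 70 wide, 118 high, 0.15 kg: bowl with walls up to 50 mm and an upright lengthwise loop handle over it. Origin under its floor's middle, x to the open mouth, z up. Handle bar 14 mm thick along x, -64 to 60 mm, centre line 111 mm high in the middle, 102 at the ends; opening below it 50 mm high, 105 long. Starts standing on its floor
- scoop_apex (a point): highest point of the handle bar's centre line, in the middle of its length, 111 mm above the scoop's underside; here the hook should carry it
- scoop_grip (a point): point of the handle bar 34 mm behind the middle (scoop x -34 mm), 106 mm above the underside: a grasp across the bar here leaves the middle free for the hook
- hookstand: fixed steel hook stand: base plate 110 x 120 x 10 mm, round post 14 mm thick, 189 mm high. The hook is an 8 mm rod leaving the post's top level towards the stand's -x for 98 mm, centre line 185 mm above the trolley top, ending in a tip bent up by 14 mm at x -108 mm. Origin on the trolley top below the post; z up
- hook_seat (a point): point on the hook rod's centre line, 55 mm from the post towards the tip, 185 mm above the trolley top; axes as the hook stand (the free end is towards -x)
- pot: bystander: blue enamel pot with white lid and black knob, 150 mm across (handles 188 mm), 127 mm high, 0.9 kg; origin under its middle
- cup: bystander: white ceramic cup with a handle, 76 mm across, 85 mm high; origin under its middle
- spoon_a: bystander: light wooden spoon, 200 mm long along its x, lying flat; origin under its middle
- spoon_b: bystander: darker wooden spoon, 200 mm long along its x, lying flat; origin under its middle

How it is judged:
By the outcome, as a careful person would: the job done as asked, in the order asked, and still so for the second after the job is handed in, with the robot touching nothing.
It also fails if it takes over 72 s, if anything falls off the work surface, if the arm or the gripper's body presses on something with over 40 N, if the wrist force passes 120 N, or if a joint passes its speed limit or range.

ROBOT

A 6-joint arm with a two-finger parallel gripper is mounted at the origin on the work surface. World frame = base frame: x ahead of the robot, y to its left, z up, the work surface at z = 0. Lengths are in m, angles in rad, forces in N, time in s.
With the tool pointing down it reaches from about 0.225 to 0.875 m from the base axis. Payload 3.4 kg.
Tool frame: the origin (TCP) lies at the very end of the fingers, on their centre line; the grasp point (between the pads) lies 19 mm behind it (manip.hold_point_z is the distance from the TCP to the grasp point, in m); z points along the fingers, x is the direction in which the jaws open and shut, and the axes are right-handed (so a half turn about z gives the same grasp; the last joint's range is limited). The gripper opens to 85 mm and grips with 20 to 120 N. Pads are 22 mm wide; open, the fingers measure 114 mm over their backs; the gripper's body (76 mm by 85 mm) begins 54 mm behind the grasp point. The pads swing forward as they close: fully open they stand 13 mm farther back than shut.
Start: joints at [1.039, 0.276, 1.505, -0, 1.361, -0.121], TCP at [0.23, 0.527, 0.231] pointing down, gripper open.
Joint ranges: [-2.89, 2.89], [-0.75, 2.08], [0.22, 2.7], [-1.18, 4.32], [0.11, 2.71], [-2.7, 2.7]. Speed limits (rad/s): [2.57, 2.57, 3.14, 3.14, 3.14, 3.14].

INTERFACE

Orientations are given as a unit quaternion [w, x, y, z].
In Python, from rig import manip gives the robot as it stands.
- The arm moves only by the tool apply_moves, never from a script. Its argument "commands" is one flat list of numbers, 6 for each row, row after row: the shift along the tool's x, y, z normalised to -1 to 1, where 1 is 0.03 m, then the turn, a rotation vector about the tool's x, y, z normalised to -1 to 1, where 1 is 0.15 rad. A call has 1 to 20 rows; each row shifts and turns the commanded pose from where the row before left it, along the tool's axes as they then stand; what a row does not reach is not made up. A row lasts 1/10 s, in which the tool goes at most 50 mm and 8.59 degrees, less where a joint would pass 70% of its speed; a pose out of reach is approached as far as the arm can. A call with a number of a shift or a turn outside -1 to 1 is refused whole. A call with a gripper value outside its range is refused whole. "jaw" is the opening, from -1 (shut) to 1 (fully open), set as the call begins (left out, the last holds). The fingers move at their own pace and stop on an object; "newtons" is the grip in N (left out, the last holds). Time passes only in rows, so rows that do not move let the fingers close. It gives the time, the measured TCP pose, the force and the opening at its end, in the units of the state.
- manip.get_state(): the state, without advancing time (a new reading comes with each control period).
- manip.get_image(name): name is "side" or "top" or "wrist"; returns a dict with "frame" (400x640x3 uint8, red, green, blue), "fx", "fy", "cx", "cy" (pixels), "extrinsics" (4x4, takes a point from camera to world coordinates); the wrist camera has in their place "mount" (4x4, takes a point from camera to tool coordinates, whose origin is the TCP and whose axes are the tool frame's). Camera axes: x right, y up, looking along -z (the intrinsics and any distortion apply to the point x, -y, -z); pixel columns grow to the right and rows downward; lengths in m; the calibration is good to about 2 mm. The wrist camera is an equidistant fisheye: a pixel r from the principal point sees the ray r / f radians off the axis. A picture is of the moment at which its call begins: read the wrist's pose just before it. There is no depth.
- manip.sign_off(): hands the job in, once; it reports no verdict.
The state is a dict: "clock": time; "qpos": joint angles; "qd": joint speeds; "effort": joint torques, N m; "position": TCP position; "ee_rot": TCP orientation; "contact_force": force on the tool from outside, world axes, zero at the start; "moment": the same for the moment, N m; "width": finger opening in m.
Only numpy, scipy, OpenCV 4.12 (cv2) and the standard library are available. Lean on these libraries where they do the work, as an engineer would, in place of code of your own. Each camera call takes 0.05 s, during which the arm holds its last target. There are 200 camera calls.

## Working session

There is one attempt and no reset: what is moved stays moved. The work goes in short steps, Python scripts to look and compute and a tool call to move; the robot and the scene stay as the last step left them, time stands still between calls to the robot, and variables do not carry over. Pictures are saved under pics/ and viewed, about 8 in all and at most 12, crops included, and the job is handed in when it is done.

Besides the shell and the picture viewer there is one more tool, called after ">>>" in YAML: its name, and indented under it one key for each argument. apply_moves: Moves the arm, as the interface text tells. Scaled input: -1 to 1 covers 0.03 m each way for a shift and 0.15 rad each way for a turn. Its arguments: {"type":"object","properties":{"commands":{"type":"array"},"jaw":{"type":"number"},"newtons":{"type":"number"}},"required":["commands"]}

```bash
ls; mkdir -p pics; python3 - <<'E'
from rig import manip
import cv2, json
s=manip.get_state(); print(s)
for n in ("top","side"):
    d=manip.get_image(n); cv2.imwrite(f"pics/{n}0.png",d["frame"][:,:,::-1]); print(n,{k:(v.tolist() if hasattr(v,'tolist') else v) for k,v in d.items() if k!="frame"})
E
```

```text
pics
{'clock': 0.0, 'qpos': array([ 1.03898747e+00,  2.76613268e-01,  1.50614230e+00, -8.97687074e-07,
        1.36073887e+00, -1.21010252e-01]), 'qd': array([-5.21799860e-04,  5.29749955e-05,  1.77099391e-03, -3.85479117e-04,
       -1.92534454e-03,  9.92672742e-04]), 'effort': array([-1.46642826e-03, -4.16777515e+01, -2.45800424e+01, -4.65141929e-04,
        1.12610546e-02,  2.31035585e-05]), 'position': array([0.22935327, 0.52668276, 0.23042567]), 'ee_rot': array([ 4.21679003e-04,  8.36462844e-01,  5.48022816e-01, -8.52282855e-04]), 'contact_force': array([-1.10862972,  0.21317424,  0.77323569]), 'moment': array([-0.03280361,  0.03527497,  0.06456267]), 'width': 0.08545294838408843}
top {'fx': 440.70757194907014, 'fy': 440.70757194907014, 'cx': 326.6273592222018, 'cy': 190.3676888767849, 'extrinsics': [[-0.017939055861477288, 0.9880909843977413, -0.152821454078613, 0.3838753815319006], [-0.9997979861486677, -0.019113340731056624, -0.006218287478647421, 0.05794559341947718], [-0.009065162318864943, 0.1526790318216662, 0.9882342516195901, 1.4775139371600878], [0.0, 0.0, 0.0, 1.0]]}
side {'fx': 419.00125972342875, 'fy': 419.00125972342875, 'cx': 315.70794035591194, 'cy': 201.59374981826696, 'extrinsics': [[0.9109634250130432, 0.27323154409738376, -0.3090148242377139, 0.1968737588452643], [-0.41246780918484005, 0.5961418980602583, -0.6888288203634999, -0.8424414349146403], [-0.00399307835687053, 0.7549565290049964, 0.6557626816447883, 1.0073200893733618], [0.0, 0.0, 0.0, 1.0]]}
```

View pics/top0.png

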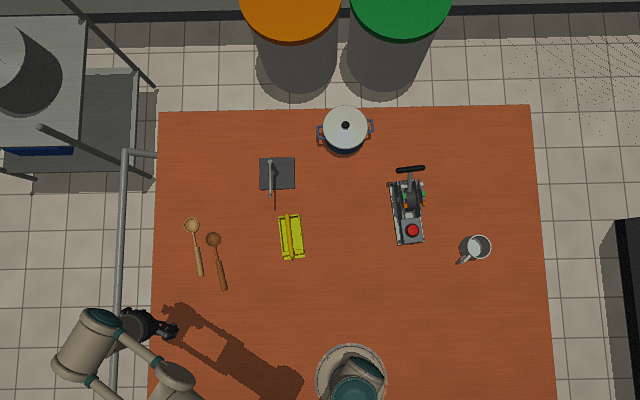

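View pics/side0.png

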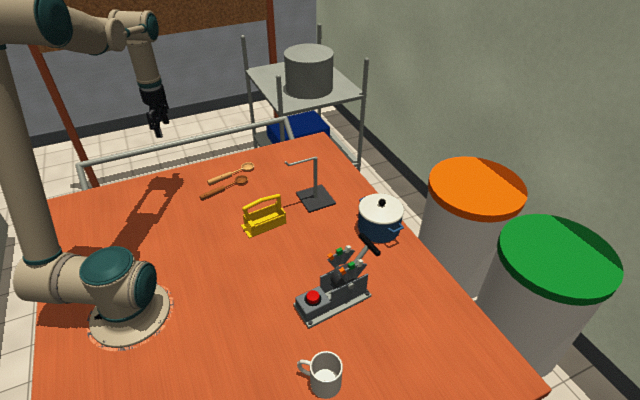

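```bash
python3 - <<'E'
import cv2, numpy as np
t=cv2.imread("pics/top0.png"); s=cv2.imread("pics/side0.png")
a=cv2.resize(t[145:275,225:325],None,fx=4,fy=4,interpolation=cv2.INTER_CUBIC)
b=cv2.resize(t[145:275,370:470],None,fx=4,fy=4,interpolation=cv2.INTER_CUBIC)
cv2.imwrite("pics/crop1.png",np.hstack([a,b]))
c=cv2.resize(s[140:340,220:410],None,fx=3,fy=3,interpolation=cv2.INTER_CUBIC)
cv2.imwrite("pics/crop2.png",c)
E
```

```text
(no output)
```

View pics/crop1.png

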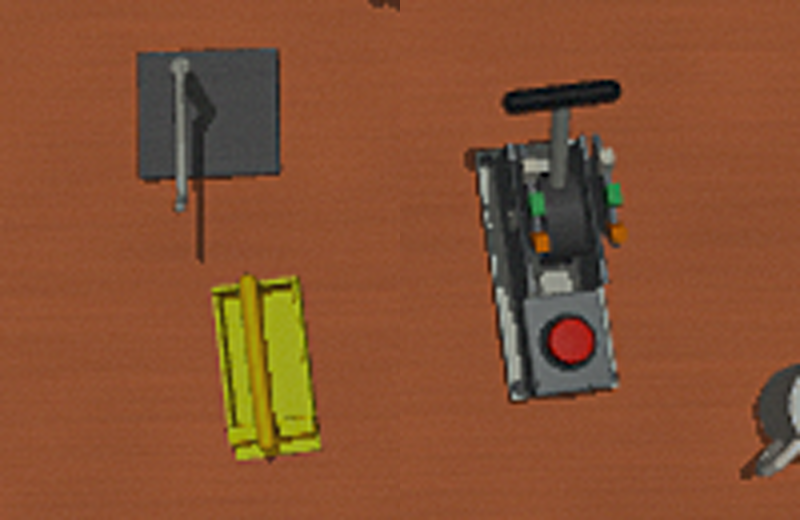

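View pics/crop2.png

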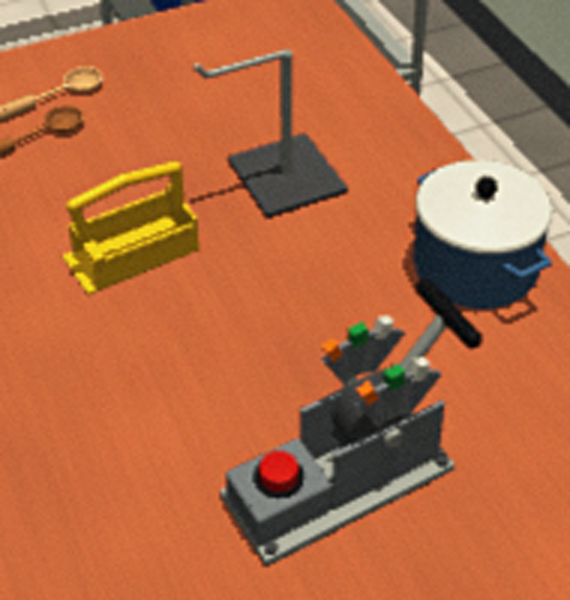

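```bash
cat > h.py <<'E'
import numpy as np, cv2
from rig import manip
TOP=dict(f=440.70757,c=(326.62736,190.36769),E=np.array([[-0.017939055861477288, 0.9880909843977413, -0.152821454078613, 0.3838753815319006], [-0.9997979861486677, -0.019113340731056624, -0.006218287478647421, 0.05794559341947718], [-0.009065162318864943, 0.1526790318216662, 0.9882342516195901, 1.4775139371600878]]))
SIDE=dict(f=419.00126,c=(315.70794,201.59375),E=np.array([[0.9109634250130432, 0.27323154409738376, -0.3090148242377139, 0.1968737588452643], [-0.41246780918484005, 0.5961418980602583, -0.6888288203634999, -0.8424414349146403], [-0.00399307835687053, 0.7549565290049964, 0.6557626816447883, 1.0073200893733618]]))
def ray(C,p):
    d=np.array([(p[0]-C["c"][0])/C["f"],-(p[1]-C["c"][1])/C["f"],-1]); d=C["E"][:,:3]@d
    return C["E"][:,3],d/np.linalg.norm(d)
def onz(C,p,z):
    o,d=ray(C,p); return o+d*(z-o[2])/d[2]
def tri(pt,ps):
    o1,d1=ray(TOP,pt);o2,d2=ray(SIDE,ps)
    A=np.stack([d1,-d2],1);t=np.linalg.lstsq(A,o2-o1,rcond=None)[0]
    a,b=o1+t[0]*d1,o2+t[1]*d2
    return (a+b)/2,np.linalg.norm(a-b)
def proj(C,P):
    q=C["E"][:,:3].T@(np.array(P)-C["E"][:,3]); return np.array([C["c"][0]+C["f"]*q[0]/-q[2],C["c"][1]-C["f"]*q[1]/-q[2]])
def blobs(img,roi,fn,n=3):
    x0,x1,y0,y1=roi; s=img[y0:y1,x0:x1]; hsv=cv2.cvtColor(s,cv2.COLOR_BGR2HSV).astype(int)
    m=fn(hsv[...,0],hsv[...,1],hsv[...,2]).astype(np.uint8)
    k,l,st,ce=cv2.connectedComponentsWithStats(m); o=[]
    for i in sorted(range(1,k),key=lambda i:-st[i,4])[:n]:
        r=cv2.minAreaRect(np.argwhere(l==i)[:,::-1].astype(np.float32))
        o.append((st[i,4],(ce[i]+[x0,y0]).round(2),np.round(r[1],1),round(r[2],1)))
    return o
E
cat > m.py <<'E'
from h import *
t=cv2.imread("pics/top0.png"); s=cv2.imread("pics/side0.png")
red=lambda h,s,v:((h<6)|(h>174))&(s>190)&(v>110)
grn=lambda h,s,v:(h>60)&(h<85)&(s>110)
blk=lambda h,s,v:(v<45)
org=lambda h,s,v:(h>8)&(h<18)&(s>200)&(v>150)
R=lambda C,i,roi,f,n=2:[print(C,*b) for b in blobs(i,roi,f,n)]
for n,f in (("red",red),("grn",grn),("blk",blk),("org",org)):
    print(n); R("T",t,(385,430,160,250),f); R("S",s,(290,385,230,320),f)
yel=lambda h,s,v:(h>15)&(h<35)&(s>150)
hnd=lambda h,s,v:(h>15)&(h<26)&(s>150)&(v>120)
print("scoop");R("T",t,(270,310,205,265),yel,1);R("T",t,(270,310,205,265),hnd,2);R("S",s,(238,292,190,240),yel,1)
gry=lambda h,s,v:(s<60)&(v<80)
print("base");R("T",t,(250,300,150,200),gry,2)
E
python3 m.py; python3 - <<'E'
import sys; sys.path.insert(0,'.')
from h import *
c=lambda x,y:((x+.5)/4-.5+225,(y+.5)/4-.5+145)
print("post top",onz(TOP,c(180,66),.189)); print("tip",onz(TOP,c(180,205),.197))
for p in [(137,52),(280,48),(281,176),(140,179)]: print("base corner",onz(TOP,c(*p),.01))
for n,p in (("handle far",(248,278)),("handle near",(268,455))): print(n,onz(TOP,c(*p),.105))
d=lambda x,y:((x+.5)/3-.5+220,(y+.5)/3-.5+140)
print("tri post",tri(c(180,66),d(288,53)),"tip",tri(c(180,205),d(199,68)))
print("tri handle",tri(c(248,278),d(179,167)),tri(c(268,455),d(71,204)))
E
```

```text
red
T 75 [412.88 229.59] [10.  9.] 90.0
S 105 [312.44 295.55] [ 9. 12.] 90.0
grn
T 22 [422.5 193.5] [5. 3.] 90.0
T 22 [403.59 195.73] [5. 3.] 90.0
S 44 [351.2  265.43] [7. 6.] 90.0
S 37 [339.24 251.57] [7. 5.] 90.0
blk
T 216 [398.35 205.55] [61.2  9.6] 78.9
T 195 [415.62 199.94] [15.  35.4] 14.0
S 170 [368.52 242.81] [31.4  7.6] 54.5
S 147 [338.05 281.48] [24.8 13.6] 9.9
org
T 12 [424.67 203.08] [3. 3.] 90.0
T 12 [405.  205.5] [3. 2.] 90.0
S 21 [329.29 254.81] [3.6 5.3] 56.3
S 16 [341.12 269.44] [3.3 4.2] 56.3
scoop
T 997 [290.93 236.44] [46.1 22.6] 83.2
T 114 [288.72 235.82] [42.5  3.9] 83.1
T 4 [295.5 214. ] [3. 0.] 180.0
S 1191 [263.05 216.37] [33.  47.9] 67.6
base
T 988 [277.19 172.91] [32. 34.] 90.0
T 1 [271. 194.] [0. 0.] 0.0
post top [0.67497284 0.23503546 0.189     ]
tip [0.56876453 0.23374499 0.197     ]
base corner [0.72836268 0.296393   0.01      ]
base corner [0.72940863 0.17427178 0.01      ]
base corner [0.61883338 0.1741848  0.01      ]
base corner [0.61857723 0.29324792 0.01      ]
handle far [0.52336046 0.19303904 0.105     ]
handle near [0.38627818 0.17818412 0.105     ]
tri post (array([0.67879876, 0.235465  , 0.18160574]), np.float64(0.004398093448869478)) tip (array([0.57068794, 0.23372092, 0.19437518]), np.float64(0.0031655373186877155))
tri handle (array([0.52563512, 0.19334978, 0.0979988 ]), np.float64(0.0032075594729729508)) (array([0.39166084, 0.17705447, 0.1048144 ]), np.float64(0.011004447486384699))
```

```bash
python3 - <<'E'
from h import *
c=lambda x,y:((x+.5)/4-.5+370,(y+.5)/4-.5+145)
b=np.array(c(162.5,96)); print("bar",tri(b,(368.5,242.8)), onz(TOP,b,.177),onz(TOP,b,.198))
for e in ((104,101),(221,90)): print("bar end",onz(TOP,c(*e),.177))
print("button",tri((412.88,229.59),(312.44,295.55)),onz(TOP,(412.88,229.59),.073),onz(SIDE,(312.44,295.55),.07))
for g in ((422.5,193.5),(403.59,195.73)): print("g",onz(TOP,g,.163))
for g in ((351.2,265.43),(339.24,251.57)): print("gs",onz(SIDE,g,.163))
for g in ((424.67,203.08),(405,205.5)): print("o",onz(TOP,g,.155))
print("pot",onz(TOP,(345.5,125),.127))
E
```

```text
bar (array([ 0.646581  , -0.18619488,  0.17835747]), np.float64(0.0013486811833066088)) [ 0.64620418 -0.18620338  0.177     ] [ 0.64196824 -0.18226099  0.198     ]
bar end [ 0.64324734 -0.14218343  0.177     ]
bar end [ 0.64992737 -0.23027494  0.177     ]
button (array([ 0.47060594, -0.20604744,  0.06714585]), np.float64(0.0010003374835193643)) [ 0.46976419 -0.20481403  0.073     ] [ 0.47026952 -0.20807121  0.07      ]
g [ 0.57203845 -0.22204503  0.163     ]
g [ 0.56635853 -0.164943    0.163     ]
gs [ 0.57413191 -0.22592619  0.163     ]
gs [ 0.56761854 -0.16955247  0.163     ]
o [ 0.54386719 -0.22878961  0.155     ]
o [ 0.53765049 -0.16921832  0.155     ]
pot [0.8013583  0.00281709 0.127     ]
```

```bash
cat > go.py <<'E'
from h import *
from scipy.spatial.transform import Rotation as R
def to(P=None,ang=None):
    """units of shift (tool axes, now) and turn to reach TCP P, tool down with tool x at world angle ang (deg)"""
    s=manip.get_state(); w,x,y,z=s["ee_rot"]; M=R.from_quat([x,y,z,w])
    X=M.as_matrix()[:,0]; print("t",s["clock"].round(2),"P",s["position"].round(4),"xang",np.degrees(np.arctan2(X[1],X[0])).round(2),"F",s["contact_force"].round(1),"w",s["width"].round(4),"q",s["qpos"].round(2))
    T=M
    if ang is not None:
        a=np.radians(ang);c,n=np.cos(a),np.sin(a)
        T=R.from_matrix(np.array([[c,n,0],[n,-c,0],[0,0,-1]]))
        print("turn units",((M.inv()*T).as_rotvec()/.15).round(3))
    if P is not None:
        d=np.array(P)-s["position"]; print("shift units now",(M.inv().apply(d)/.03).round(2),"after turn",(T.inv().apply(d)/.03).round(2))
E
python3 -c "
from go import *
to((.6435,-.1613,.26),6)"
```

```text
Traceback (most recent call last):
  File "go.py", line 6, in to
    X=M.as_matrix()[:,0]; print("t",s["clock"].round(2),"P",s["position"].round(4),"xang",np.degrees(np.arctan2(X[1],X[0])).round(2),"F",s["contact_force"].round(1),"w",s["width"].round(4),"q",s["qpos"].round(2))
                                    ^^^^^^^^^^^^^^^^
AttributeError: 'float' object has no attribute 'round'
```

>>> apply_moves:
  commands: [0,0,-0.13,0,0,0.88,0,0,-0.13,0,0,0.88,0,0,-0.13,0,0,0.88,0,0,-0.13,0,0,0.88,0,0,-0.13,0,0,0.88,0,0,-0.13,0,0,0.88,0,0,-0.13,0,0,0.88,0,0,-0.13,0,0,0.88,0,0,0,0,0,0]
  jaw: -0.25
  newtons: 25

```text
clock: 1.0
position: [0.2297, 0.5273, 0.2626]
ee_rot: [-0.0, 0.999, 0.052, 0.0]
contact_force: [-0.5, -0.1, -0.8]
width: 0.0321
```

```bash
python3 -c "
from go import *
to((.6435,-.1613,.26),6)"
```

```text
Traceback (most recent call last):
  File "go.py", line 6, in to
    X=M.as_matrix()[:,0]; print("t",s["clock"].round(2),"P",s["position"].round(4),"xang",np.degrees(np.arctan2(X[1],X[0])).round(2),"F",s["contact_force"].round(1),"w",s["width"].round(4),"q",s["qpos"].round(2))
                                    ^^^^^^^^^^^^^^^^
AttributeError: 'float' object has no attribute 'round'
```

```bash
sed -i 's/s\["clock"\].round(2)/round(float(s["clock"]),2)/; s/s\["width"\].round(4)/round(float(s["width"]),4)/' go.py; python3 -c "
from go import *
to((.6435,-.1613,.25),6)"
```

```text
t 1.0 P [0.2297 0.5273 0.2626] xang 5.98 F [-0.5 -0.1 -0.8] w 0.0321 q [1.04 0.26 1.45 0.   1.43 0.93]
turn units [-0.002 -0.001 -0.003]
shift units now [11.33 24.26  0.42] after turn [11.32 24.27  0.42]
```

>>> apply_moves:
  commands: [0.45,0.97,0,0,0,0,0.45,0.97,0,0,0,0,0.45,0.97,0,0,0,0,0.45,0.97,0,0,0,0,0.45,0.97,0,0,0,0,0.45,0.97,0,0,0,0,0.45,0.97,0,0,0,0,0.45,0.97,0,0,0,0,0.45,0.97,0,0,0,0,0.45,0.97,0,0,0,0,0.45,0.97,0,0,0,0,0.45,0.97,0,0,0,0,0.45,0.97,0,0,0,0,0.45,0.97,0,0,0,0,0.45,0.97,0,0,0,0,0.45,0.97,0,0,0,0,0.45,0.97,0,0,0,0,0.45,0.97,0,0,0,0,0.45,0.97,0,0,0,0,0.45,0.97,0,0,0,0]

```text
clock: 3.0
position: [0.5588, -0.0248, 0.2619]
ee_rot: [-0.0, 0.999, 0.053, -0.0]
contact_force: [0.8, 0.0, 0.6]
width: 0.0319
```

>>> apply_moves:
  commands: [0.45,0.97,0,0,0,0,0.45,0.97,0,0,0,0,0.45,0.97,0.1,0,0,0,0.45,0.97,0.1,0,0,0,0.45,0.97,0.1,0,0,0,0,0,0.1,0,0,0,0,0,0,0,0,0,0,0,0,0,0,0]

```text
clock: 3.8
position: [0.6402, -0.1605, 0.2501]
ee_rot: [-0.001, 0.999, 0.053, -0.001]
contact_force: [-0.7, -0.4, 0.3]
width: 0.0321
```

```bash
python3 - <<'E'
from go import *
to((.6435,-.1613,.164),6)
s=manip.get_state()
ims={n:manip.get_image(n)["frame"][:,:,::-1] for n in ("top","side","wrist")}
cv2.imwrite("pics/a.png",np.hstack([cv2.resize(ims["side"][150:330,280:440],(480,540),interpolation=cv2.INTER_CUBIC),cv2.resize(ims["wrist"],None,fx=.5,fy=.5)[:200,:].copy() if 0 else cv2.copyMakeBorder(cv2.resize(ims["wrist"],(320,200)),0,340,0,0,0)]))
E
```

```text
t 3.8 P [ 0.6402 -0.1605  0.2501] xang 6.06 F [-0.7 -0.4  0.3] w 0.0321 q [-0.35  0.4   1.27  0.    1.47 -0.46]
turn units [-0.008  0.008  0.006]
shift units now [0.11 0.04 2.87] after turn [0.11 0.04 2.87]
```

View pics/a.png

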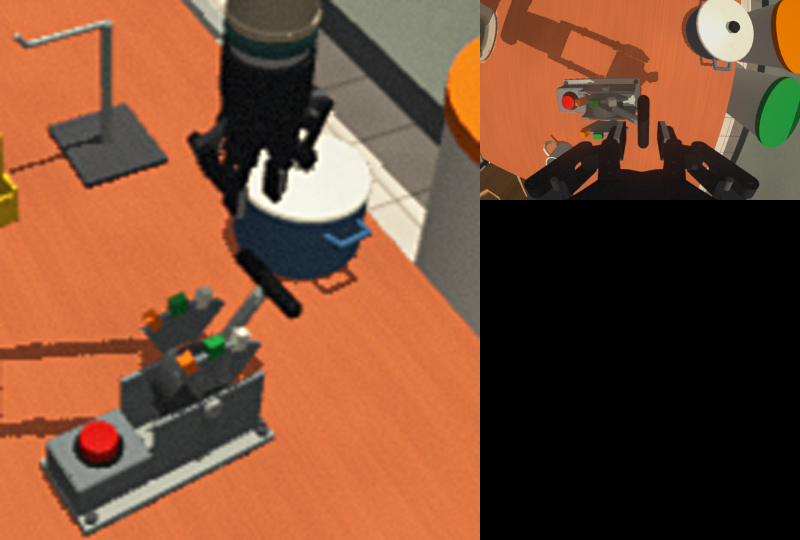

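>>> apply_moves:
  commands: [0.11,0.04,0.5,0,0,0,0,0,0.5,0,0,0,0,0,0.5,0,0,0,0,0,0.5,0,0,0,0,0,0.5,0,0,0,0,0,0.5,0,0,0,0,0,0,0,0,0]

```text
clock: 4.65
position: [0.6424, -0.1611, 0.1572]
ee_rot: [-0.001, 0.999, 0.052, -0.003]
contact_force: [-0.4, 0.5, -0.3]
width: 0.0323
```

>>> apply_moves:
  commands: [0,0,0,0,0,0,0,0,0,0,0,0,0,0,0,0,0,0,0,0,0,0,0,0,0,0,0,0,0,0]
  jaw: -1
  newtons: 25

```text
clock: 5.15
position: [0.6432, -0.1619, 0.1601]
ee_rot: [-0.0, 0.999, 0.052, -0.001]
contact_force: [-5.0, 1.7, -3.9]
width: 0.0171
```

```bash
python3 - <<'E'
from go import *
to()
H=np.array([.5695,-.1942]);u=np.array([.9945,.1045]);z0=manip.get_state()["position"][2]-.1768
p=None
for th in (0,.1,.2,.3,.4,.5,.6,.7,.8,.85): 
    x=.12*np.sin(.7-th);z=.085+.12*np.cos(.7-th)
    print(th,round(x,4),round(z,4),"" if p is None else ((x-p[0])/.03,-(z-p[1])/.03)); p=(x,z)
E
```

```text
t 5.15 P [ 0.6432 -0.1619  0.1601] xang 5.96 F [-5.   1.7 -3.9] w 0.0171 q [-0.35  0.45  1.41 -0.    1.28 -0.46]
0 0.0773 0.1768 
0.1 0.0678 0.184 (np.float64(-0.3183008553706226), np.float64(-0.24197371050076005))
0.2 0.0575 0.1903 (np.float64(-0.34086773916332963), np.float64(-0.20898778792277733))
0.3 0.0467 0.1955 (np.float64(-0.36002878518221), np.float64(-0.1739137284500499))
0.4 0.0355 0.1996 (np.float64(-0.37559254258924396), np.float64(-0.1371019804908835))
0.5 0.0238 0.2026 (np.float64(-0.3874035034651133), np.float64(-0.09892035486254169))
0.6 0.012 0.2044 (np.float64(-0.39534365659293214), np.float64(-0.05975034974713782))
0.7 0.0 0.205 (np.float64(-0.3993336665873125), np.float64(-0.019983338887896718))
0.8 -0.012 0.2044 (np.float64(-0.39933366658731295), np.float64(0.019983338887897644))
0.85 -0.0179 0.2037 (np.float64(-0.19841886330708408), np.float64(0.02493234936793339))
```

>>> apply_moves:
  commands: [-0.16,0,-0.13,0,0,0,-0.16,0,-0.12,0,0,0,-0.17,0,-0.11,0,0,0,-0.17,0,-0.1,0,0,0,-0.18,0,-0.09,0,0,0,-0.18,0,-0.08,0,0,0,-0.19,0,-0.07,0,0,0,-0.19,0,-0.06,0,0,0,0,0,0,0,0,0]

```text
clock: 6.05
position: [0.6033, -0.1662, 0.1857]
ee_rot: [0.0, 0.999, 0.052, 0.002]
contact_force: [4.5, 4.4, -3.9]
width: 0.0169
```

```bash
python3 -c "
from go import *
to((.6432-.0418*.9945,-.1619-.0418*.1045,.1601+.0228),6)"
```

```text
t 6.05 P [ 0.6033 -0.1662  0.1857] xang 5.95 F [ 4.5  4.4 -3.9] w 0.0169 q [-0.38  0.38  1.47  0.    1.29 -0.49]
turn units [ 0.003 -0.032 -0.006]
shift units now [-0.06 -0.    0.09] after turn [-0.06 -0.    0.09]
```

>>> apply_moves:
  commands: [-0.2,0,-0.04,0,0,0,-0.2,0,-0.04,0,0,0,-0.2,0,-0.03,0,0,0,-0.2,0,-0.02,0,0,0,-0.2,0,-0.01,0,0,0,-0.2,0,0,0,0,0,-0.2,0,0.01,0,0,0,-0.2,0,0.01,0,0,0,-0.1,0,0.01,0,0,0,0,0,0,0,0,0]

```text
clock: 7.05
position: [0.5562, -0.1713, 0.1918]
ee_rot: [0.001, 0.999, 0.052, 0.007]
contact_force: [6.6, 7.4, 6.6]
width: 0.0166
```

```bash
python3 -c "
from go import *
to((.6432-.0913*.9945,-.1619-.0913*.1045,.1601+.0274),6)"
```

```text
t 7.05 P [ 0.5562 -0.1713  0.1918] xang 5.92 F [6.6 7.4 6.6] w 0.0166 q [-0.42  0.3   1.57  0.01  1.26 -0.53]
turn units [ 0.014 -0.091 -0.01 ]
shift units now [-0.13 -0.01  0.14] after turn [-0.13 -0.01  0.14]
```

>>> apply_moves:
  commands: [-0.1,0,0.05,0,0,0,-0.1,0,0.05,0,0,0,0,0,0,0,0,0]

```text
clock: 7.35
position: [0.5515, -0.1719, 0.1908]
ee_rot: [0.001, 0.999, 0.052, 0.009]
contact_force: [5.5, 8.5, 14.7]
width: 0.0169
```

>>> apply_moves:
  commands: [0.13,0,0,0,0,0,0.13,0,0,0,0,0,0.13,0,0,0,0,0,0,0,0,0,0,0]

```text
clock: 7.75
position: [0.5614, -0.1709, 0.1911]
ee_rot: [0.001, 0.999, 0.052, 0.006]
contact_force: [1.1, 7.5, 18.2]
width: 0.0169
```

>>> apply_moves:
  commands: [0,0,0,0,0,0,0,0,0,0,0,0,0,0,0,0,0,0,0,0,0,0,0,0]
  jaw: 0

```text
clock: 8.15
position: [0.5567, -0.1718, 0.1836]
ee_rot: [0.0, 0.999, 0.052, -0.001]
contact_force: [0.5, 0.9, 0.1]
width: 0.0431
```

>>> apply_moves:
  commands: [0,0,-0.3,0,0,0,0,0,-0.6,0,0,0,0,0,-0.8,0,0,0,0,0,-0.8,0,0,0,0,0,0,0,0,0]

```text
clock: 8.65
position: [0.5592, -0.1724, 0.2625]
ee_rot: [0.002, 0.999, 0.052, 0.003]
contact_force: [1.3, -0.9, 0.6]
width: 0.0425
```

```bash
python3 - <<'E'
from go import *
to((.4890,.1895,.25),186.2-90*0)
ims={n:manip.get_image(n)["frame"][:,:,::-1] for n in ("top","side")}
a=cv2.resize(ims["side"][190:330,280:400],(480,560),interpolation=cv2.INTER_CUBIC)
b=cv2.resize(ims["top"][145:250,370:450],(320,420),interpolation=cv2.INTER_CUBIC)
cv2.imwrite("pics/b.png",np.hstack([a,cv2.copyMakeBorder(b,0,140,0,0,0)]))
E
```

```text
t 8.65 P [ 0.5592 -0.1724  0.2625] xang 5.95 F [ 1.3 -0.9  0.6] w 0.0425 q [-0.42  0.27  1.43 -0.    1.43 -0.52]
turn units [-0.063 -0.041 20.915]
shift units now [ -1.08 -12.24   0.36] after turn [ 1.02 12.24  0.42]
```

View pics/b.png

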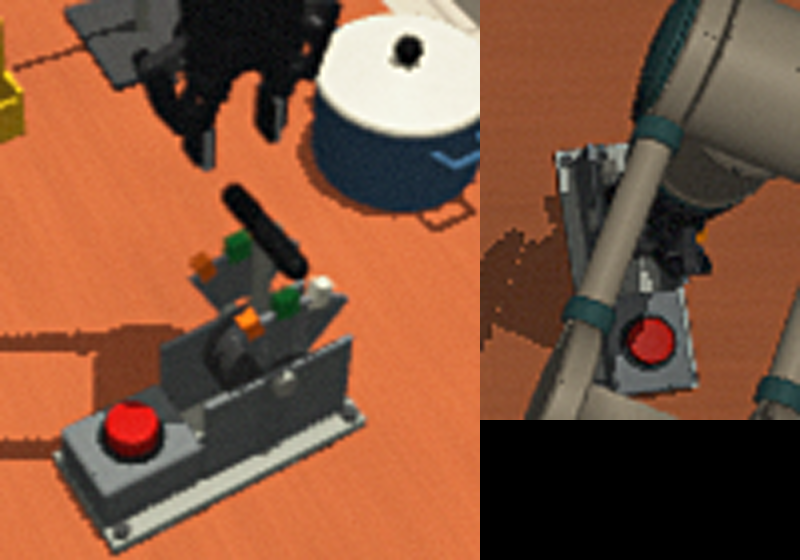

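```bash
python3 - <<'E'
from go import *
H=np.array([.5695,-.1942]);u=np.array([.9945,.1045])
s=cv2.cvtColor(manip.get_image("side")["frame"],cv2.COLOR_RGB2BGR)
for b in blobs(s,(330,362,230,262),lambda h,S,v:v<45,2): print(b)
for th in (.35,.6,.7,.8,1.05): 
    xy=H+u*.12*np.sin(.7-th); print(th,proj(SIDE,[*xy,.085+.12*np.cos(.7-th)]))
to((.4866,.1891,.22),96.2)
E
```

```text
(np.int32(167), array([346.22, 248.11]), array([28.4,  7. ]), 51.3)
0.35 [357.60385239 242.88490387]
0.6 [348.53546364 245.27162689]
0.7 [344.70194319 246.83688072]
0.8 [340.81708747 248.73243264]
1.05 [331.19181415 254.77634664]
t 8.8 P [ 0.5569 -0.1712  0.258 ] xang 5.95 F [ 0.8  0.7 -0.2] w 0.043 q [-0.42  0.27  1.44 -0.    1.43 -0.52]
turn units [-9.0000e-03  4.0000e-03 -1.0501e+01]
shift units now [ -1.08 -12.19   1.27] after turn [12.19 -1.03  1.27]
```

>>> apply_moves:
  commands: [0,-0.9,0,0,0,0,0,-0.9,0,0,0,0,0,-0.9,0,0,0,0,-0.1,-0.9,0,0,0,0,-0.1,-0.9,0,0,0,0,-0.2,-0.9,0,0,0,0,-0.2,-0.9,0,0,0,0,-0.1,-0.9,0,0,0,0,-0.1,-0.9,0,0,0,0,0,0,0,0,0,-0.95,0,0,0,0,0,-0.95,0,0,0,0,0,-0.95,0,0,0,0,0,-0.95,0,0,0,0,0,-0.95,0,0,0,0,0,-0.95,0,0,0,0,0,-0.95,0,0,0,0,0,-0.95,0,0,0,0,0,-0.95,0,0,0,0,0,-0.95,0,0,0,0,0,-0.95]

```text
clock: 10.8
position: [0.5074, 0.0678, 0.257]
ee_rot: [-0.001, 0.668, 0.744, -0.001]
contact_force: [0.3, -0.3, 0.2]
width: 0.0426
```

```bash
python3 -c "
from go import *
to((.4866,.1891,.14),96.2)"
```

```text
t 10.8 P [0.5074 0.0678 0.257 ] xang 96.1 F [ 0.3 -0.3  0.2] w 0.0426 q [-0.    0.17  1.59 -0.    1.39 -1.68]
turn units [-0.022 -0.002 -0.011]
shift units now [ 4.09 -0.25  3.9 ] after turn [ 4.09 -0.25  3.9 ]
```

>>> apply_moves:
  commands: [0.8,-0.05,0.2,0,0,0,0.8,-0.05,0.7,0,0,0,0.8,-0.05,0.7,0,0,0,0.8,-0.05,0.7,0,0,0,0.8,-0.05,0.7,0,0,0,0.1,0,0.7,0,0,0,0,0,0.2,0,0,0,0,0,0,0,0,0]

```text
clock: 11.6
position: [0.4872, 0.189, 0.14]
ee_rot: [-0.001, 0.671, 0.742, -0.002]
contact_force: [-0.2, 0.6, -0.0]
width: 0.0426
```

```bash
python3 - <<'E'
from go import *
to((.4866,.1891,.087),96.2)
f=manip.get_image("side")["frame"][:,:,::-1]; w=manip.get_image("wrist")["frame"][:,:,::-1]
a=cv2.resize(f[130:250,220:320],(400,480),interpolation=cv2.INTER_CUBIC)
b=cv2.resize(w[100:400,170:470],(400,400))
cv2.imwrite("pics/c.png",np.hstack([a,cv2.copyMakeBorder(b,0,80,0,0,0)]))
E
```

```text
t 11.6 P [0.4872 0.189  0.14  ] xang 95.78 F [-0.2  0.6 -0. ] w 0.0426 q [ 0.24  0.27  1.76 -0.    1.12 -1.43]
turn units [-0.027  0.006 -0.048]
shift units now [ 0.01 -0.01  1.77] after turn [ 0.   -0.02  1.77]
```

View pics/c.png

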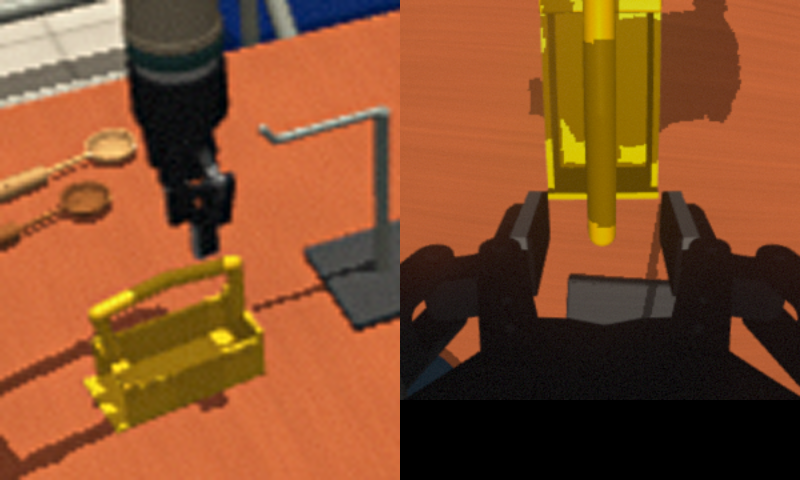

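>>> apply_moves:
  commands: [0,0,0.45,0,0,0,0,0,0.45,0,0,0,0,0,0.45,0,0,0,0,0,0.42,0,0,0,0,0,0,0,0,0,0,0,0,0,0,0]

```text
clock: 12.3
position: [0.4893, 0.1893, 0.0894]
ee_rot: [0.0, 0.671, 0.742, 0.001]
contact_force: [-0.1, 0.1, 0.5]
width: 0.0429
```

>>> apply_moves:
  commands: [0,0,0,0,0,0,0,0,0,0,0,0,0,0,0,0,0,0,0,0,0,0,0,0,0,0,0,0,0,0,0,0,0,0,0,0]
  jaw: -1
  newtons: 50

```text
clock: 12.9
position: [0.4893, 0.1894, 0.0896]
ee_rot: [0.001, 0.67, 0.742, 0.001]
contact_force: [-0.3, -1.8, 6.2]
width: 0.0125
```

>>> apply_moves:
  commands: [0,0,-0.4,0,0,0,0,0,-0.7,0,0,0,0,0,-0.7,0,0,0,0,0,-0.7,0,0,0,0,0,-0.7,0,0,0,0,0,-0.7,0,0,0,0,0,0,0,0,0]

```text
clock: 13.6
position: [0.4902, 0.1903, 0.2085]
ee_rot: [0.002, 0.671, 0.742, 0.003]
contact_force: [0.6, 0.4, -1.3]
width: 0.0125
```

```bash
python3 -c "
from go import *
to((.49,.2003,.200),1)"
```

```text
t 13.6 P [0.4902 0.1903 0.2085] xang 95.77 F [ 0.6  0.4 -1.3] w 0.0125 q [ 0.24  0.21  1.65  0.    1.27 -1.43]
turn units [ 0.024 -0.041 11.027]
shift units now [0.33 0.03 0.29] after turn [-0.   -0.33  0.28]
```

>>> apply_moves:
  commands: [0,-0.6,0,0,0,0,0,-0.6,0,0,0,0,0,0,0,0,0,0.5,0,0,0,0,0,0.8,0,0,0,0,0,0.8,0,0,0,0,0,0.8,0,0,0,0,0,0.8,0,0,0,0,0,0.8,0,0,0,0,0,0.8,0,0,0,0,0,0.8,0,0,0,0,0,0.8,0,0,0,0,0,0.8,0,0,0,0,0,0.8,0,0,0,0,0,0.8,0,0,0,0,0,0.8,0,0,0,0,0,0.9,0,0,0,0,0,0,0,0,0,0,0,0]

```text
clock: 15.4
position: [0.452, 0.1859, 0.2047]
ee_rot: [0.0, 1.0, 0.012, -0.001]
contact_force: [0.2, 0.6, -0.9]
width: 0.0123
```

```bash
python3 - <<'E'
from go import *
to((.48,.1985,.203),1)
f=manip.get_image("side")["frame"][:,:,::-1]; w=manip.get_image("top")["frame"][:,:,::-1]
cv2.imwrite("pics/side_d.png",f); cv2.imwrite("pics/top_d.png",w)
a=cv2.resize(f[120:240,210:330],(400,400),interpolation=cv2.INTER_CUBIC)
b=cv2.resize(w[150:270,230:350],(400,400),interpolation=cv2.INTER_CUBIC)
cv2.imwrite("pics/d.png",np.hstack([a,b]))
E
```

```text
t 15.4 P [0.452  0.1859 0.2047] xang 1.39 F [ 0.2  0.6 -0.9] w 0.0123 q [0.25 0.16 1.72 0.   1.26 0.22]
turn units [0.001 0.011 0.046]
shift units now [ 0.94 -0.4   0.05] after turn [ 0.94 -0.4   0.06]
```

View pics/d.png

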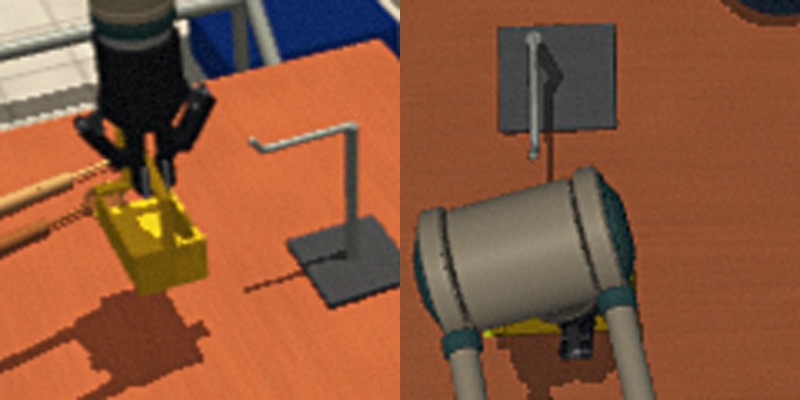

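>>> apply_moves:
  commands: [0,-0.2,0.03,0,0,0.05,0,-0.2,0.03,0,0,0,0.4,0.01,0,0,0,0,0.4,0.01,0,0,0,0,0.4,0.01,0,0,0,0,0.4,0.01,0,0,0,0,0,0,0,0,0,0,0,0,0,0,0,0]

```text
clock: 16.3
position: [0.5006, 0.1972, 0.2033]
ee_rot: [0.0, 1.0, 0.007, -0.001]
contact_force: [-0.1, 0.7, -2.0]
width: 0.0121
```

```bash
python3 - <<'E'
from go import *
to((.619,.198,.2025),1)
f=manip.get_image("side")["frame"][:,:,::-1]; w=manip.get_image("top")["frame"][:,:,::-1]
a=cv2.resize(f[130:230,230:330],(500,500),interpolation=cv2.INTER_CUBIC)
b=cv2.resize(w[150:250,250:310],(300,500),interpolation=cv2.INTER_CUBIC)
cv2.imwrite("pics/e.png",np.hstack([a,b]))
E
```

```text
t 16.3 P [0.5006 0.1972 0.2033] xang 0.77 F [-0.1  0.7 -2. ] w 0.0121 q [0.25 0.24 1.63 0.   1.28 0.23]
turn units [ 0.001  0.008 -0.027]
shift units now [3.95 0.03 0.02] after turn [3.95 0.04 0.03]
```

View pics/e.png

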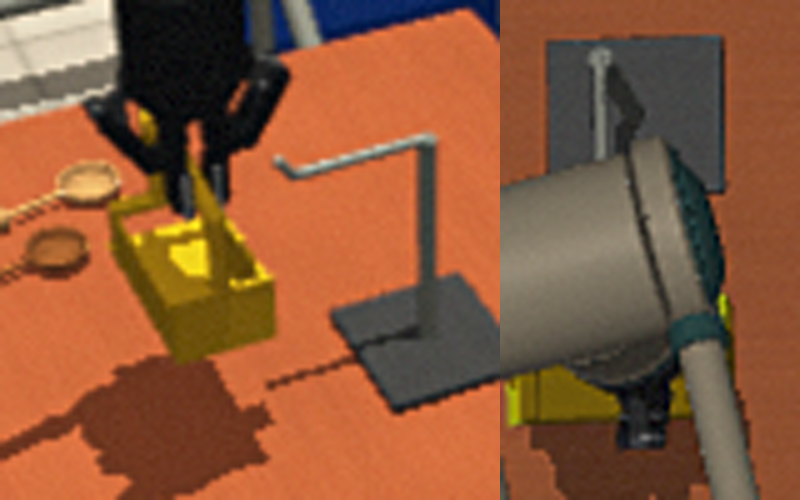

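```bash
python3 - <<'E'
from go import *
g=lambda p:((proj(SIDE,p)-[230,130])*5).round(0)
for n,p in (("mouth end top",(.5,.296,.223)),("bowl back bottom corners",(.465,.163,.114)),("b2",(.535,.163,.114)),("back wall top",(.535,.163,.164)),("mouth wall top far",(.465,.30,.164)),("tip",(.566,.2335,.199)),("postbase",(.674,.235,.01))): print(n,g(p))
E
```

```text
mouth end top [142. 103.]
bowl back bottom corners [172. 361.]
b2 [272. 332.]
back wall top [268. 272.]
mouth wall top far [ 99. 185.]
tip [271. 158.]
postbase [421. 331.]
```

>>> apply_moves:
  commands: [0.35,0,0,0,0,0,0.35,0,0,0,0,0,0.35,0,0,0,0,0,0.35,0,0,0,0,0,0.35,0,0,0,0,0,0.35,0,0,0,0,0,0,0,0,0,0,0]

```text
clock: 17.1
position: [0.5654, 0.1982, 0.2034]
ee_rot: [-0.0, 1.0, 0.007, 0.001]
contact_force: [0.1, 1.0, -1.9]
width: 0.0124
```

>>> apply_moves:
  commands: [0.35,0,0,0,0,0,0.35,0,0,0,0,0,0.35,0,0,0,0,0,0.35,0.04,0,0,0,0,0.3,0,0,0,0,0,0.15,0,0,0,0,0,0,0,0,0,0,0,0,0,0,0,0,0]

```text
clock: 17.9
position: [0.6186, 0.1979, 0.2036]
ee_rot: [-0.0, 1.0, 0.007, -0.0]
contact_force: [-0.7, 0.4, -2.4]
width: 0.0122
```

```bash
python3 - <<'E'
from go import *
to((.619,.198,.1745),1)
f=manip.get_image("side")["frame"][:,:,::-1]
cv2.imwrite("pics/f.png",cv2.resize(f[130:230,250:350],(600,600),interpolation=cv2.INTER_CUBIC))
E
```

```text
t 17.9 P [0.6186 0.1979 0.2036] xang 0.8 F [-0.7  0.4 -2.4] w 0.0122 q [0.2  0.4  1.38 0.   1.36 0.19]
turn units [-0.     0.006 -0.023]
shift units now [ 0.01 -0.    0.97] after turn [ 0.01 -0.    0.97]
```

View pics/f.png

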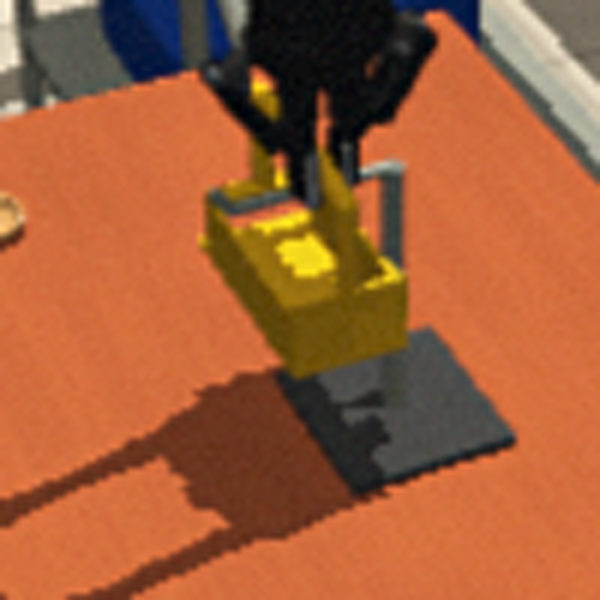

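>>> apply_moves:
  commands: [0,0,0.2,0,0,0,0,0,0.2,0,0,0,0,0,0.2,0,0,0,0,0,0.1,0,0,0,0,0,0.1,0,0,0,0,0,0.05,0,0,0,0,0,0,0,0,0]

```text
clock: 18.65
position: [0.6189, 0.1979, 0.178]
ee_rot: [-0.0, 1.0, 0.007, -0.0]
contact_force: [-0.7, 0.3, -1.7]
width: 0.0124
```

>>> apply_moves:
  commands: [0,0,0.05,0,0,0,0,0,0.05,0,0,0,0,0,0,0,0,0]

```text
clock: 18.95
position: [0.6189, 0.1979, 0.1751]
ee_rot: [-0.0, 1.0, 0.007, -0.0]
contact_force: [-0.0, 0.2, -1.8]
width: 0.0124
```

>>> apply_moves:
  commands: [0,0,0.04,0,0,0,0,0,0.04,0,0,0,0,0,0,0,0,0]

```text
clock: 19.25
position: [0.6192, 0.1979, 0.1736]
ee_rot: [-0.0, 1.0, 0.007, 0.001]
contact_force: [-0.7, -0.5, 2.3]
width: 0.0122
```

>>> apply_moves:
  commands: [0,0,0,0,0,0,0,0,0,0,0,0,0,0,0,0,0,0,0,0,0,0,0,0,0,0,0,0,0,0,0,0,0,0,0,0]
  jaw: 0.1
  newtons: 20

```text
clock: 19.85
position: [0.619, 0.1979, 0.1727]
ee_rot: [-0.0, 1.0, 0.007, -0.0]
contact_force: [-0.2, 0.3, -0.4]
width: 0.0471
```

>>> apply_moves:
  commands: [0,0,-0.2,0,0,0,0,0,-0.4,0,0,0,0,0,-0.7,0,0,0,0,0,-0.8,0,0,0,0,0,-0.8,0,0,0,0,0,-0.4,0,0,0,0,0,0,0,0,0]

```text
clock: 20.55
position: [0.6201, 0.1981, 0.2747]
ee_rot: [-0.001, 1.0, 0.007, 0.003]
contact_force: [-0.3, 0.3, -0.6]
width: 0.0469
```

```bash
python3 - <<'E'
from go import *
to((.4698,-.2053,.16),6)
f=manip.get_image("side")["frame"][:,:,::-1]
cv2.imwrite("pics/g.png",cv2.resize(f[120:300,250:410],(640,720)[0:1]+(590,),interpolation=cv2.INTER_CUBIC))
E
```

```text
t 20.55 P [0.6201 0.1981 0.2747] xang 0.8 F [-0.3  0.3 -0.6] w 0.0469 q [0.2  0.37 1.26 0.   1.51 0.19]
turn units [-0.006 -0.035 -0.605]
shift units now [-5.22 13.38  3.78] after turn [-6.39 12.85  3.82]
```

View pics/g.png

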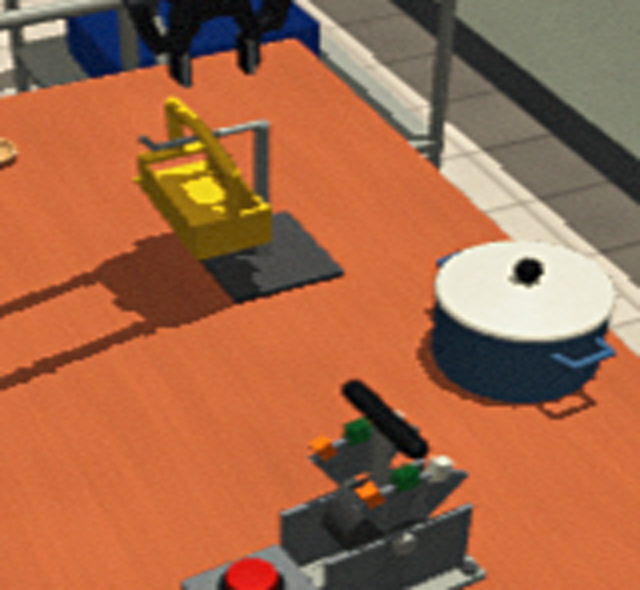

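>>> apply_moves:
  commands: [-0.35,0.9,0,0,0,0,-0.35,0.9,0,0,0,0,-0.35,0.9,0,0,0,0,-0.35,0.9,0,0,0,0,-0.35,0.9,0,0,0,0,-0.35,0.9,0,0,0,0,-0.35,0.9,0,0,0,0,-0.35,0.9,0,0,0,0,-0.35,0.9,0,0,0,0,0,0,0,0,0,0.9,0,0,0,0,0,0.9,0,0,0,0,0,0.9,0,0,0,0,0,0.9,0,0,0,0,0,0.9,0,0,0,0,0,0.9,0,0,0,0,0,0.9,0,0,0,0,0,0.9,0,0,0,0,0,0.9,0,0,0,0,0,0.9,0,0,0,0,0,0.86]
  jaw: -1

```text
clock: 22.6
position: [0.527, -0.0462, 0.2701]
ee_rot: [0.001, 0.742, -0.671, -0.001]
contact_force: [0.2, -0.2, 0.6]
width: 0.0002
```

```bash
python3 -c "
from go import *
to((.4628,-.206,.10),-84)"
```

```text
t 22.6 P [ 0.527  -0.0462  0.2701] xang -84.25 F [ 0.2 -0.2  0.6] w 0.0002 q [-0.22  0.19  1.53  0.    1.43  1.25]
turn units [ 0.021  0.008 -0.029]
shift units now [5.09 2.64 5.67] after turn [5.07 2.68 5.67]
```

>>> apply_moves:
  commands: [0.85,0.45,0,0,0,0,0.85,0.45,0,0,0,0,0.85,0.45,0,0,0,0,0.85,0.45,0,0,0,0,0.85,0.45,0,0,0,0,0.85,0.43,0,0,0,0,0,0,0.7,0,0,0,0,0,0.8,0,0,0,0,0,0.8,0,0,0,0,0,0.8,0,0,0,0,0,0.8,0,0,0,0,0,0.8,0,0,0,0,0,0.8,0,0,0,0,0,0,0,0,0,0,0,0,0,0,0]

```text
clock: 24.1
position: [0.4634, -0.2066, 0.1061]
ee_rot: [0.0, 0.744, -0.669, -0.001]
contact_force: [0.0, 1.1, 0.4]
width: 0.0002
```

```bash
python3 - <<'E'
from go import *
to((.4628,-.206,.073),-84)
f=manip.get_image("side")["frame"][:,:,::-1]
cv2.imwrite("pics/h.png",cv2.resize(f[200:340,270:400],(520,560),interpolation=cv2.INTER_CUBIC))
E
```

```text
t 24.1 P [ 0.4634 -0.2066  0.1061] xang -83.94 F [0.  1.1 0.4] w 0.0002 q [-0.56  0.28  1.84  0.    1.03  0.91]
turn units [0.013 0.011 0.007]
shift units now [-0.02  0.02  1.1 ] after turn [-0.02  0.02  1.1 ]
```

>>> apply_moves:
  commands: [0,0,0.4,0,0,0,0,0,0.4,0,0,0,0,0,0.3,0,0,0,0,0,0.1,0,0,0,0,0,0,0,0,0]

```text
clock: 24.65
position: [0.4639, -0.2069, 0.0703]
ee_rot: [0.0, 0.743, -0.669, -0.0]
contact_force: [-0.1, 0.3, 0.0]
width: -0.0001
```

>>> apply_moves:
  commands: [0,0,0.07,0,0,0,0,0,0.07,0,0,0,0,0,0.05,0,0,0,0,0,0,0,0,0]

```text
clock: 25.05
position: [0.464, -0.207, 0.0651]
ee_rot: [-0.0, 0.744, -0.669, -0.0]
contact_force: [-1.7, 0.5, 3.3]
width: -0.0002
```

>>> apply_moves:
  commands: [0,0,0.07,0,0,0,0,0,0.05,0,0,0,0,0,0,0,0,0,0,0,0,0,0,0,0,0,0,0,0,0,0,0,0,0,0,0]

```text
clock: 25.65
position: [0.464, -0.207, 0.0619]
ee_rot: [0.0, 0.744, -0.669, -0.0]
contact_force: [-2.6, 0.7, 7.7]
width: 0.0003
```

```bash
python3 - <<'E'
from go import *
to()
s=cv2.cvtColor(manip.get_image("side")["frame"],cv2.COLOR_RGB2BGR)
for b in blobs(s,(325,390,225,268),lambda h,S,v:v<45,3): print(b)
E
```

```text
t 25.65 P [ 0.464  -0.207   0.0619] xang -83.93 F [-2.6  0.7  7.7] w 0.0003 q [-0.56  0.33  1.89 -0.    0.91  0.91]
(np.int32(157), array([368.86, 243.36]), array([29.1,  6.1]), 49.4)
(np.int32(2), array([358.5, 225.5]), array([1.4, 0. ]), -135.0)
(np.int32(1), array([362., 225.]), array([0., 0.]), 0.0)
```

Bar is back at (368.9, 243.4), as at the start (368.5, 242.8). Lift off and check.

>>> apply_moves:
  commands: [0,0,-0.3,0,0,0,0,0,-0.6,0,0,0,0,0,-0.8,0,0,0,0,0,-0.8,0,0,0,0,0,-0.8,0,0,0,0,0,-0.8,0,0,0,0,0,-0.8,0,0,0,0,0,0,0,0,0,0,0,0,0,0,0,0,0,0,0,0,0]

```text
clock: 26.7
position: [0.4633, -0.2066, 0.2071]
ee_rot: [0.0, 0.743, -0.669, -0.001]
contact_force: [-0.5, 0.1, 0.4]
width: 0.0
```

```bash
python3 - <<'E'
from go import *
to()
s=cv2.cvtColor(manip.get_image("side")["frame"],cv2.COLOR_RGB2BGR); o=cv2.imread("pics/side0.png")
for b in blobs(s,(345,390,225,262),lambda h,S,v:v<45,1): print("bar",b)
red=lambda h,s,v:((h<6)|(h>174))&(s>190)&(v>110)
for i in (o,s): print("button",blobs(i,(290,335,280,320),red,1))
cv2.imwrite("pics/end.png",cv2.resize(s[120:400,190:430],(640,590)[0:1]+(600,)))
E
```

```text
t 26.7 P [ 0.4633 -0.2066  0.2071] xang -83.94 F [-0.5  0.1  0.4] w 0.0 q [-0.56  0.19  1.68  0.    1.27  0.91]
bar (np.int32(160), array([368.96, 243.53]), array([28.6,  6.6]), 50.7)
button [(np.int32(105), array([312.44, 295.55]), array([ 9., 12.]), 90.0)]
button [(np.int32(100), array([312.71, 295.36]), array([12.,  9.]), 0.0)]
```

View pics/end.png

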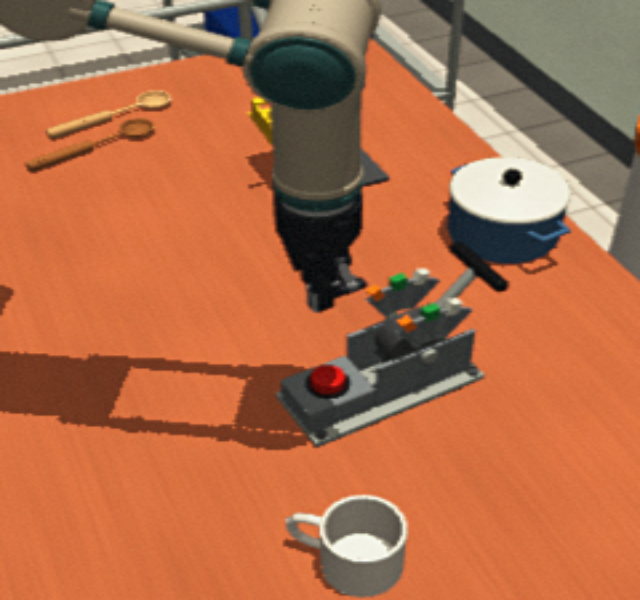

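```bash
python3 - <<'E'
from go import *
t=cv2.cvtColor(manip.get_image("top")["frame"],cv2.COLOR_RGB2BGR)
b=blobs(t,(230,320,140,270),lambda h,s,v:(h>15)&(h<35)&(s>150),2); print(b)
print("hang expected",proj(TOP,(.619,.233,.13)))
print(manip.sign_off())
E
```

```text
[(np.int32(1023), array([270.99, 184.55]), array([24.2, 46. ]), 88.4)]
hang expected [272.84733304 182.88404701]
the job is handed in; nothing more can be done
None
```

The job is done and handed in at about 27 s of the 72 s allowed; no verdict was reported.

- **Brake:** I gripped the T-bar and pulled the lever to about 0.82 rad. I then eased it back and let go, and it stayed upright between the green marks. The bar was about 2 px from where the upright position should appear in the side view.
- **Scoop:** I took it by the handle bar behind the middle, turned it so the loop faced the hook, slid it onto the hook and lowered it to contact. After I let go it hung by itself. In the last top view it was still there, about 2 px from where it should be. The arm hid most of it in the last side view.
- **Release:** I pressed the red button fully down (about 8 N). The lever sprang back to its rest: the bar was within 1 px of its starting position in the side view. The button came up again, within 0.3 px of its starting position.
- **Bystanders:** the pot, cup and both spoons looked undisturbed in the last picture. I judged that by eye and did not measure them.
- **Checks:** the highest wrist force I read was about 20 N. No check failed; the two camera views differed by a few millimetres, at most about 5 mm.

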